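Fold the job tray's cover over and tuck it under the lip

TASK

Close the grey job tray that holds the lock cylinder: push its open sprung cover over until it lies on the tray, then, keeping it down, push it along until its free edge is tucked well beneath the lip, so that it stays shut by itself when you let go. Only push the cover, never take it between the fingers; leave the lock cylinder and the bushing lying in the tray, and do not disturb the other things on the bench.

Things in the scene. Friction and masses are not known exactly. Their poses are not given: they have to be found in the camera images.
- tray: low grey sheet-metal tray, fixed to the bench. Origin on the bench; x axis from the hinge side to the lip side, y along the hinge, z up. It spans x -63 to +74 mm, y +-52 mm; side rims 34 mm high, hinge cheeks (x -65 to -36, at y +-50) up to 43 mm. An inward lip along the whole +x wall overhangs the tray (x 59.5 to 74): underside 40.5 mm, top 44 mm high
- tray_middle (a point): point at the middle of the tray's mouth, 36 mm above the bench; axes as the tray's
- lip_edge (a point): middle of the lip's inner lower edge, 40.5 mm above the bench; axes as the tray's
- cover (a joint): angle of the aluminium cover about its hinge, rad: 0 flat on the tray, 1.57 upright, stop at 1.85 (leaning away from the lip). A weak spring with friction lifts it again to about 1.1 unless the lip holds it; 0.1 to 0.15 N m folds it down. Tucked under the lip it reads about 0.03; on top of the lip over 0.07
- slider (a joint): how far the cover and its hinge pin are pushed along their slots toward the lip, m: 0 to 0.015 (stop). Friction about 4 N, no spring. At 0 the free edge comes down 6.5 mm short of the lip; at 0.015 it is 8.5 mm beneath it. Must be under 0.005 while the edge comes down, or the edge lands on the lip
- cover_hinge (a point): the hinge pin's axis at the middle of the cover's width and of its sheet's thickness, 36 mm above the bench, at tray x = -57 mm plus slider. Axes turn with the cover: x from the hinge to the free edge, y along the hinge, z out of the outer face (up when shut)
- cover_edge (a point): middle of the cover's free edge, 110 mm from the hinge axis. The cover is a flat sheet 2.5 mm thick, 92 mm wide
- cover_ridge (a point): middle of the top of the push ridge on the outer face: a bar 6 mm thick, 70 mm long along y, 81 mm (middle) from the hinge axis, top 11 mm above the sheet's mid-plane. From 3 to 78 mm off the axis the face is bare: room for fingertips to press there and push the ridge toward the lip
- cylinder_mid (a point): middle of the brass lock cylinder (17 x 60 x 24 mm) lying in the tray; its top is below the rim
- bushing_mid (a point): middle of the bushing (28 mm wide, 22 mm tall) standing in the tray; its top is below the rim
- padlock: brass padlock, 71 x 46 x 20 mm, lying flat, a bystander; origin at its underside
- blank_box_5: small carton, 66 x 100 x 46 mm, a bystander; origin at its underside

How it is judged:
By the outcome, as a careful person would: the job done as asked, in the order asked, and still so for the second after the job is handed in, with the robot touching nothing.
It also fails if it takes over 38 s, if anything falls off the work surface, if the arm or the gripper's body presses on something with over 40 N, if the wrist force passes 120 N, or if a joint passes its speed limit or range.

ROBOT

A 6-joint arm with a two-finger parallel gripper is mounted at the origin on a cart in front of the work surface, level with it; the furniture and walls round the work are solid. World frame = base frame: x ahead of the robot, y to its left, z up, the work surface at z = 0. Lengths are in m, angles in rad, forces in N, time in s.
With the tool pointing down it reaches from about 0.375 to 0.9 m from the base axis. Payload 3.1 kg.
Tool frame: the origin (TCP) lies at the very end of the fingers, on their centre line; the grasp point (between the pads) lies 19 mm behind it; x points along the fingers, y is the direction in which the jaws open and shut, and the axes are right-handed (so a half turn about x gives the same grasp; the last joint's range is limited). The gripper opens to 85 mm and grips with 20 to 120 N. Pads are 22 mm wide; open, the fingers measure 114 mm over their backs; the gripper's body (76 mm by 85 mm) begins 54 mm behind the grasp point. The pads swing forward as they close: fully open they stand 13 mm farther back than shut.
Start: joints at [1.077, 0.527, 1.433, -0, 1.181, -0.178], TCP at [0.193, 0.594, 0.231] pointing down, gripper open.
Joint ranges: [-3.08, 3.08], [-0.75, 2.2], [0.22, 2.44], [-1.43, 4.57], [0, 2.65], [-2.85, 2.85]. Speed limits (rad/s): [2.79, 2.79, 3.14, 3.14, 3.14, 3.14].

INTERFACE

Orientations are given as a unit quaternion [x, y, z, w].
In Python, from station import sense, snapshot, camera_model, sign_off gives the robot as it stands.
- The arm moves only by the tool step_arm, never from a script. Its argument "increments" is one flat list of numbers, 5 for each row, row after row: the shift along the tool's x, y, z in units of 60 mm (1.0 is 60 mm), then the turn about the tool's x in units of 5 degrees (1.0 is 5 degrees), then the closure, from 0 (fully open) to 1 (shut). A call has exactly 5 rows; each row is the pose to reach, as a shift and turn from the pose measured when the call began, along the tool's axes at that moment; what a row does not reach only later rows make up. A row lasts 1/8 s, in which the tool goes at most 62.5 mm and 10.7 degrees, less where a joint would pass 70% of its speed; a pose out of reach is approached as far as the arm can. A call with a gripper value outside its range is refused whole. The fingers move at their own pace and stop on an object; "grip_force" is the grip in N (left out, the last holds). Time passes only in rows, so rows that repeat a pose let the fingers close, or fill a call up. It gives the time, the measured TCP pose, the force and the opening at its end, in the units of the state.
- sense(): the state, without advancing time (a new reading comes with each control period).
- snapshot(name): name is "scene" or "side" or "wrist"; returns the picture (384x512x3 uint8, blue, green, red); there is no depth.
- camera_model(name): a dict with "vertical_fov" (degrees; the focal length in pixels is half the picture's height over the tangent of half this angle, whatever the lens; pixels are square), "cx", "cy" (the principal point, pixels), "D" ([k1, k2, p1, p2, k3] as OpenCV has them; the pictures are not rectified), "R" (3x3) and "t" (3): a world point X has camera coordinates R X + t. Camera axes: x right, y down, z forward; pixel columns grow to the right and rows downward; lengths in m; the calibration is good to about 2 mm. A picture is of the moment at which its call begins: read the wrist's pose just before it. camera_model takes no time and is no camera call; for the wrist camera it gives the pose at the moment of the call.
- sign_off(): hands the job in, once; it reports no verdict.
The state is a dict: "t": time; "q": joint angles; "qd": joint speeds; "tau": joint torques, N m; "tcp_pos": TCP position; "tool_rot": TCP orientation; "force": force on the tool from outside, world axes, zero at the start; "ft_torque": the same for the moment, N m; "finger_gap": opening from 0.0 (shut) to 1.0 (fully open).
Only numpy, scipy, OpenCV 4.12 (cv2) and the standard library are available. Lean on these libraries where they do the work, as an engineer would, in place of code of your own. Each camera call takes 0.05 s, during which the arm holds its last target. There are 200 camera calls.

## Working session

There is one attempt and no reset: what is moved stays moved. The work goes in short steps, Python scripts to look and compute and a tool call to move; the robot and the scene stay as the last step left them, time stands still between calls to the robot, and variables do not carry over. Pictures are saved under pics/ and viewed, about 8 in all and at most 12, crops included, and the job is handed in when it is done.

Besides the shell and the picture viewer there is one more tool, called in YAML: its name, and indented under it one key for each argument. step_arm: Moves the arm, as the interface text tells. Its arguments: {"type":"object","properties":{"increments":{"type":"array","items":{"type":"number"}},"grip_force":{"type":"number"}},"required":["increments"]}

```bash
mkdir -p pics; python3 - <<'E'
from station import *
import cv2
s=sense();print(s)
for n in("scene","side","wrist"):
    cv2.imwrite(f"pics/{n}0.png",cv2.resize(snapshot(n),None,fx=1.5,fy=1.5,interpolation=2))
    m=camera_model(n);print(n,m)
E
```

```text
{'t': 0.0, 'q': array([ 1.07750120e+00,  5.28441316e-01,  1.43392836e+00, -6.21019995e-06,
        1.18138319e+00, -1.78485245e-01]), 'qd': array([ 5.20699791e-04, -9.84209263e-04, -6.51999710e-04,  4.39455465e-05,
        1.17057193e-03,  1.17104990e-03]), 'tau': array([-7.16395698e-04, -4.42348516e+01, -1.78024292e+01, -3.14721992e-04,
        8.45371949e-03,  5.98072077e-06]), 'tcp_pos': array([0.1931385 , 0.59364743, 0.2303406 ]), 'tool_rot': array([ 0.11012044,  0.69861465, -0.11156391,  0.698115  ]), 'force': array([-0.79739002, -0.30274416,  1.18295539]), 'ft_torque': array([-0.02471254,  0.02543847,  0.02772987]), 'finger_gap': 0.9992441742856024}
scene {'vertical_fov': 51.345454335263916, 'cx': 258.3681770876097, 'cy': 197.63756808649833, 'D': array([-0.00939664,  0.        ,  0.        ,  0.        ,  0.        ]), 'R': array([[-0.6570548 , -0.75348069, -0.02336305],
       [-0.3623174 ,  0.34282435, -0.86671654],
       [ 0.6610636 , -0.56101543, -0.49825355]]), 't': array([0.3427169 , 0.26069758, 0.61737953])}
side {'vertical_fov': 52.643996533609375, 'cx': 258.6066573294809, 'cy': 193.95778973079928, 'D': array([0.02733756, 0.        , 0.        , 0.        , 0.        ]), 'R': array([[ 0.91688385, -0.39909424, -0.00691313],
       [-0.21028296, -0.46824054, -0.85821435],
       [ 0.3392714 ,  0.78833659, -0.51324491]]), 't': array([-0.49578668,  0.16013628,  0.76749566])}
wrist {'vertical_fov': 66.19235988541067, 'cx': 259.51431854825904, 'cy': 194.4163423285613, 'D': array([-0.01351683,  0.        ,  0.        ,  0.        ,  0.        ]), 'R': array([[ 3.09174035e-01,  9.51005124e-01, -8.19021437e-04],
       [ 9.16016420e-01, -2.97567447e-01,  2.69012144e-01],
       [ 2.55588213e-01, -8.39218072e-02, -9.63136437e-01]]), 't': array([-0.62331318, -0.03496283,  0.37822322])}
```

View pics/scene0.png

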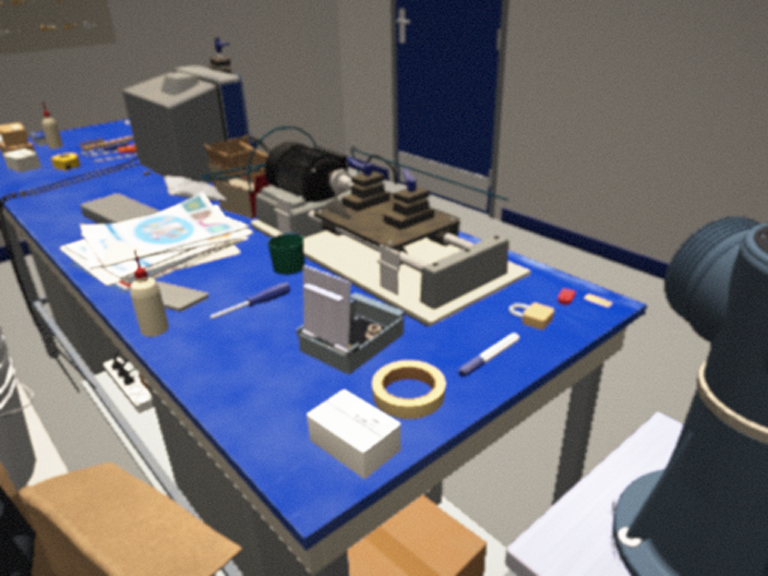

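View pics/side0.png

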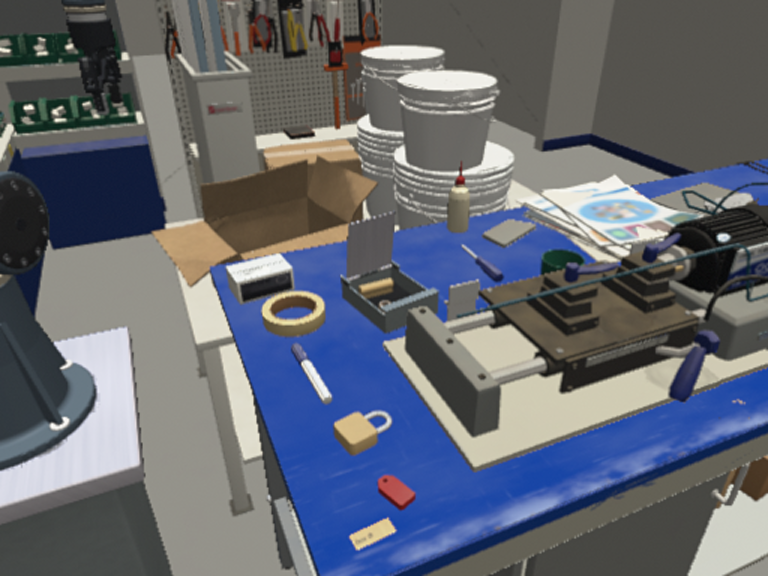

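The scene view shows the tray at about (350,330), with the upright cover on its left side. In the side view it is at about (385,290), with the cover at the back. Next I'll enlarge both.

```bash
python3 - <<'E'
import cv2,numpy as np
for n,(x,y) in {"scene":(190,165),"side":(215,135)}.items():
    im=cv2.imread(f"pics/{n}0.png"); im=cv2.resize(im,(512,384),interpolation=cv2.INTER_AREA)
    c=cv2.resize(im[y:y+90,x:x+100],None,fx=7,fy=6.5*7/6.5,interpolation=cv2.INTER_CUBIC)[:600]
    for i in range(0,100,10):cv2.putText(c,str(x+i),(i*7,10),0,.35,(0,255,255));cv2.line(c,(i*7,12),(i*7,18),(0,255,255))
    for i in range(0,85,10):cv2.putText(c,str(y+i),(0,i*7+4),0,.35,(0,255,255))
    cv2.imwrite(f"pics/{n}_c.png",c)
E
```

```text
(no output)
```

View pics/scene_c.png

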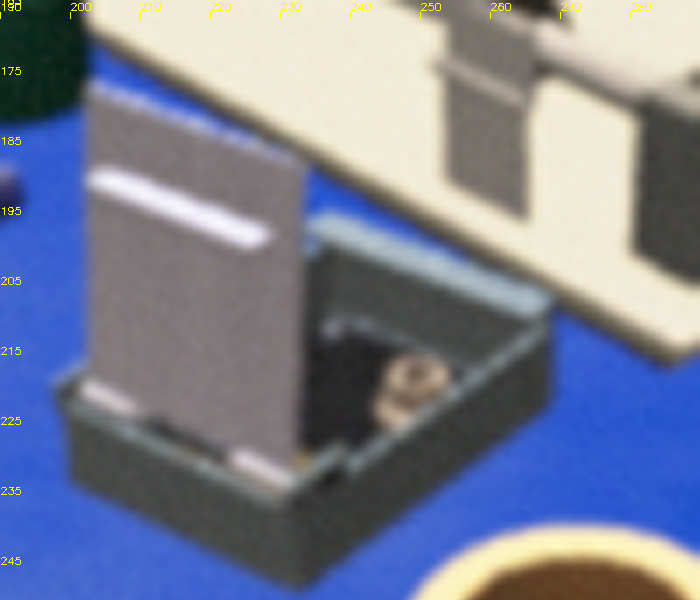

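View pics/side_c.png

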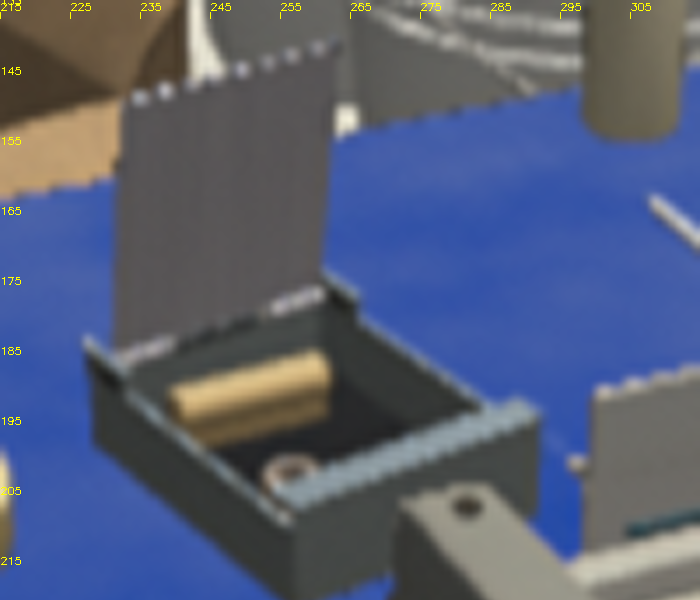

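```bash
cat > h.py <<'E'
import numpy as np,cv2
from scipy.optimize import least_squares
from scipy.spatial.transform import Rotation as Rn
from station import *
def proj(m,X):
    f=192/np.tan(np.radians(m["vertical_fov"]/2))
    K=np.array([[f,0,m["cx"]],[0,f,m["cy"]],[0,0,1]])
    return cv2.projectPoints(np.atleast_2d(X).astype(float),cv2.Rodrigues(m["R"])[0],m["t"],K,m["D"])[0][:,0]
def tray2w(p,X):
    c,s=np.cos(p[2]),np.sin(p[2]);X=np.atleast_2d(X)
    return X@np.array([[c,s,0],[-s,c,0],[0,0,1]])+[p[0],p[1],0]
def edge(a,y,sl=0,r=.11,h=0):
    return [-.057+sl+r*np.cos(a)-h*np.sin(a),y,.036+r*np.sin(a)+h*np.cos(a)]
E
python3 - <<'E'
from h import *
obs={"scene":[((-.063,-.052,0),232.6,249.3),((-.063,.052,0),200,234.6),((.074,-.052,0),268.6,222.9),((.074,-.052,.044),269,207.6),((.074,.052,.044),236,195.9),(-.046,202.7,177.1),(-.046*-1,0,0)][:6],
"side":[((-.063,-.052,0),228.1,198.6),((.074,.052,0),292.1,210.7),((.074,.052,.044),292.1,193.9),(-.046,232.1,149.5),(.046,263.6,141.2)]}
obs["scene"][5]=(.046,202.7,177.1);obs["scene"].append((-.046,233.6,188.1))
M={n:camera_model(n) for n in obs}
def res(p):
    r=[]
    for n in obs:
        for P,u,v in obs[n]:
            X=edge(p[3],P) if not isinstance(P,tuple) else P
            r+=list(proj(M[n],tray2w(p,X))[0]-[u,v])
    return np.array(r)
best=min((least_squares(res,[.5,.45,y,1.5],loss='soft_l1') for y in(-1.57,0,1.57,3.1,-.8)),key=lambda s:s.cost)
print(best.x,best.cost);print(res(best.x).reshape(-1,2).round(1))
p=best.x
s=sense();R=Rn.from_quat(s['tool_rot']).as_matrix();print(R.round(3))
print(R.T.round(3)@[np.cos(p[2]),np.sin(p[2]),0], tray2w(p,[0,0,0]),tray2w(p,edge(p[3],0)))
E
```

```text
[ 0.5580981   0.04749551 -1.38349552  1.40702034] 5.844107720497389
[[-0.2  0.2]
 [-0.6 -1. ]
 [ 0.7 -0.8]
 [ 0.1 -0.8]
 [ 0.4 -1.6]
 [ 0.1 -1.2]
 [ 0.3 -0.6]
 [-0.7 -1.1]
 [-0.7 -2.1]
 [-0.1 -0.5]
 [-0.4 -0.2]
 [-0.2 -0.7]]
[[-0.001  0.31   0.951]
 [-0.002  0.951 -0.31 ]
 [-1.    -0.002 -0.   ]]
[ 0.00177881 -0.87664306  0.48166165] [[0.5580981  0.04749551 0.        ]] [[0.55082388 0.08587735 0.14452805]]
```

Tray pose: (0.558, 0.047), yaw −79°, with the cover at about 1.41 rad. I'll go behind the cover with the fingers shut and the tool's y axis along the hinge.

step_arm:
  increments: [0,-5.46,7.88,12.2,1,0,-5.46,7.88,12.2,1,0,-5.46,7.88,12.2,1,0,-5.46,7.88,12.2,1,0,-5.46,7.88,12.2,1]
  grip_force: 40

```text
t: 0.78
tcp_pos: [0.3833, 0.3437, 0.2311]
tool_rot: [0.416, 0.572, -0.417, 0.572]
force: [0.3, 0.9, 0.8]
finger_gap: -0.001
```

```bash
cat >> h.py <<'E'
P=np.array([0.5581,0.0475,-1.3835])
def go(tx,ty,z,p=P):
    """increments (units) from the present pose to tray x,y, height z, tool z along tray x"""
    s=sense();R=Rn.from_quat(s['tool_rot']).as_matrix()
    d=R.T@(tray2w(p,[tx,ty,z])[0]-s['tcp_pos'])/.06
    a=np.degrees(np.arctan2(R[1,2],R[0,2])-p[2]); a=(a+180)%360-180
    c,sn=np.cos(p[2]),np.sin(p[2]);e=s['tcp_pos'][:2]-p[:2]
    print("t",round(s['t'],2),"tray",np.round([c*e[0]+sn*e[1],-sn*e[0]+c*e[1],s['tcp_pos'][2]],4),"yawerr",round(a,1),
     "inc",d.round(2),"turn",round(a/5,2),"F",s['force'].round(1),"gap",round(s['finger_gap'],2))
E
python3 -c "
from h import *
go(-.09,0,.2303);go(-.09,0,.107)"
```

```text
t 0.78 tray [-0.3236 -0.1166  0.2311] yawerr 7.2 inc [0.02 1.44 4.1 ] turn 1.44 F [0.3 0.9 0.8] gap -0.0
t 0.78 tray [-0.3236 -0.1166  0.2311] yawerr 7.2 inc [2.07 1.44 4.1 ] turn 1.44 F [0.3 0.9 0.8] gap -0.0
```

step_arm:
  increments: [0.3,0.6,1.8,1.4,1,1.0,1.2,3.2,1.4,1,2.05,1.44,4.1,1.44,1,2.05,1.44,4.1,1.44,1,2.05,1.44,4.1,1.44,1]

```text
t: 1.4
tcp_pos: [0.542, 0.1339, 0.1066]
tool_rot: [0.451, 0.544, -0.452, 0.544]
force: [-0.3, 0.0, -0.4]
finger_gap: -0.0
```

```bash
python3 - <<'E'
from h import *
go(-.06,0,.105)
m=camera_model("wrist");im=snapshot("wrist");s=snapshot("scene")
im=cv2.resize(im,None,fx=1.5,fy=1.5,interpolation=2)
W=[edge(1.41,y,0,r,.00125) for y in(-.046,.046) for r in(0,.11)]+[[-.063,-.052,0],[-.063,.052,0],[.074,.052,.044],[.074,-.052,.044]]
for u in proj(m,tray2w(P,W)): cv2.circle(im,tuple(int(v) for v in u*1.5),3,(0,0,255),1)
cv2.imwrite("pics/w1.png",im)
cv2.imwrite("pics/s1.png",cv2.resize(s[130:260,160:310],None,fx=4,fy=4,interpolation=2))
E
```

```text
t 1.4 tray [-0.0879  0.0002  0.1066] yawerr -0.1 inc [ 0.03 -0.    0.47] turn -0.02 F [-0.3  0.  -0.4] gap -0.0
```

View pics/w1.png

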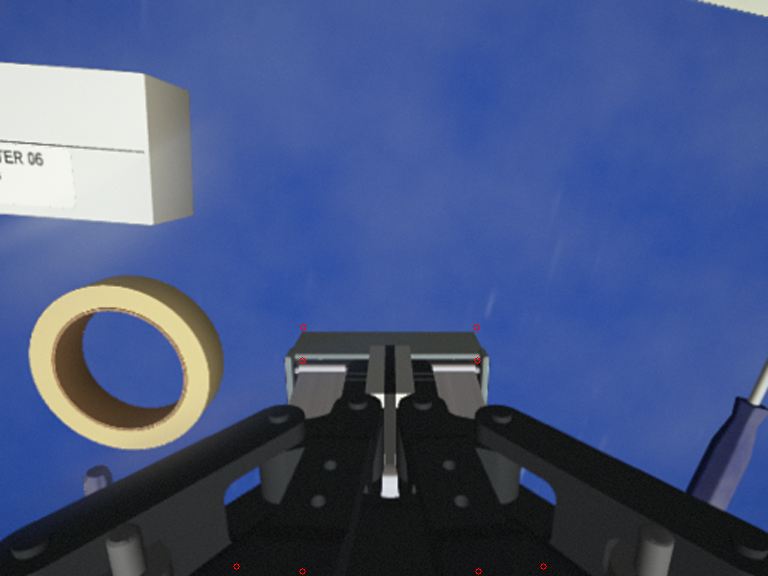

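The wrist view shows the tray centred on the fingers, sideways mid at column 389 against 390 predicted. The hinge is about 8 px lower than projected, so the tray lies about 2–3 mm farther toward +x than estimated. Now sweep the cover along its arc, with the fingertip at about 65 mm from the hinge.

step_arm:
  increments: [0.1,0,0.44,0,1,0.13,0,0.62,0,1,0.18,0,0.78,0,1,0.25,0,0.93,0,1,0.35,0,1.06,0,1]

```text
t: 2.12
tcp_pos: [0.5541, 0.0701, 0.0847]
tool_rot: [0.451, 0.544, -0.453, 0.543]
force: [-0.9, 2.0, 1.0]
finger_gap: -0.003
```

```bash
python3 - <<'E'
from h import *
P[:2]=tray2w(P,[.002,0,0])[0,:2]
for a in(.85,.68,.5,.34,.17,.0):
    x,y,z=edge(a,0,0,.065,.00125); print(a,end=' ');go(x-.011,0,z)
s=snapshot("scene")
cv2.imwrite("pics/s2.png",cv2.resize(s[130:260,160:310],None,fx=4,fy=4,interpolation=2))
E
```

```text
0.85 t 2.12 tray [-0.025   0.0003  0.0847] yawerr -0.3 inc [-0.02 -0.   -0.02] turn -0.05 F [-0.9  2.   1. ] gap -0.0
0.68 t 2.12 tray [-0.025   0.0003  0.0847] yawerr -0.3 inc [ 0.11 -0.    0.11] turn -0.05 F [-0.9  2.   1. ] gap -0.0
0.5 t 2.12 tray [-0.025   0.0003  0.0847] yawerr -0.3 inc [ 0.27 -0.    0.22] turn -0.05 F [-0.9  2.   1. ] gap -0.0
0.34 t 2.12 tray [-0.025   0.0003  0.0847] yawerr -0.3 inc [ 0.43 -0.    0.3 ] turn -0.05 F [-0.9  2.   1. ] gap -0.0
0.17 t 2.12 tray [-0.025   0.0003  0.0847] yawerr -0.3 inc [ 0.61 -0.    0.35] turn -0.05 F [-0.9  2.   1. ] gap -0.0
0.0 t 2.12 tray [-0.025   0.0003  0.0847] yawerr -0.3 inc [ 0.79 -0.    0.37] turn -0.05 F [-0.9  2.   1. ] gap -0.0
```

View pics/s2.png

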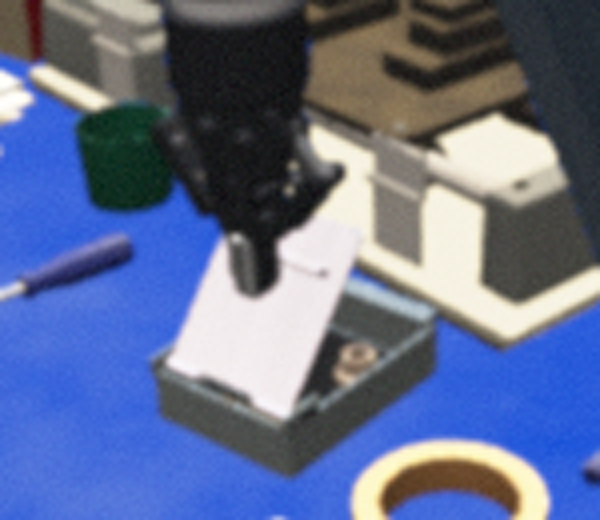

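The cover is following at about 0.85 rad with about 2 N, and the slider looks unmoved. Next I'll fold it the rest of the way.

step_arm:
  increments: [0.11,0,0.1,0,1,0.27,0,0.2,0,1,0.43,0,0.28,0,1,0.61,0,0.33,0,1,0.75,0,0.34,0,1]

```text
t: 2.8
tcp_pos: [0.5582, 0.0485, 0.0382]
tool_rot: [0.451, 0.543, -0.454, 0.543]
force: [0.6, -0.2, 2.1]
finger_gap: -0.003
```

```bash
python3 - <<'E'
from h import *
P[:2]=tray2w(P,[.002,0,0])[0,:2]
x,y,z=edge(0,0,0,.065,.00125);go(x-.011,0,z)
s=snapshot("side");im=cv2.resize(s[130:230,205:325],None,fx=6,fy=6,interpolation=2)
cv2.imwrite("pics/s3.png",im)
E
```

```text
t 2.8 tray [-0.003   0.0002  0.0382] yawerr -0.3 inc [ 0.02 -0.   -0.  ] turn -0.06 F [ 0.6 -0.2  2.1] gap -0.0
```

View pics/s3.png

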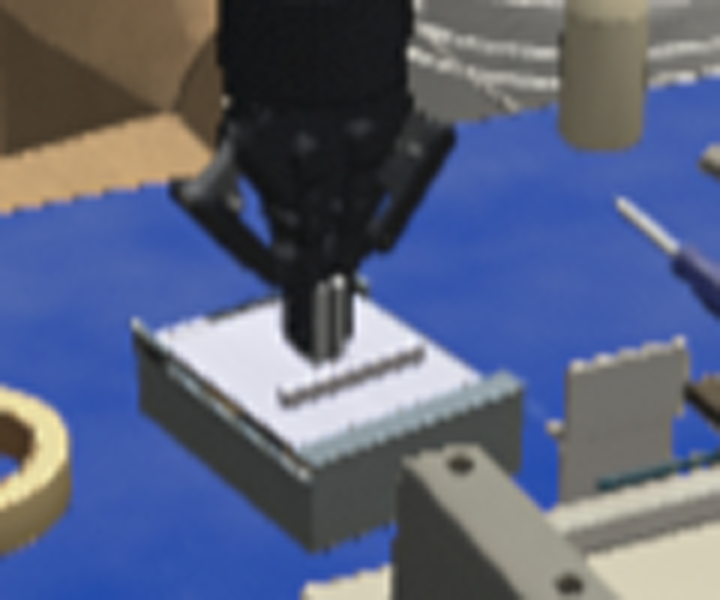

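The cover is nearly flat and its edge is just short of the lip. The ridge is about 13 mm ahead of the fingers. Next: press slightly, then advance.

step_arm:
  increments: [0.02,0,0,0,1,0.03,0,0,0,1,0.03,0,0.06,0,1,0.03,0,0.12,0,1,0.03,0,0.18,0,1]

```text
t: 3.48
tcp_pos: [0.5593, 0.0395, 0.0367]
tool_rot: [0.452, 0.544, -0.454, 0.542]
force: [0.3, 4.0, 8.1]
finger_gap: -0.0
```

step_arm:
  increments: [0,0,0.08,0,1,0,0,0.14,0,1,0,0,0.2,0,1,0,0,0.25,0,1,0,0,0.25,0,1]

```text
t: 4.1
tcp_pos: [0.5615, 0.0249, 0.0368]
tool_rot: [0.452, 0.544, -0.454, 0.542]
force: [-1.3, 2.5, 5.6]
finger_gap: 0.001
```

```bash
python3 - <<'E'
from h import *
P[:2]=tray2w(P,[.002,0,0])[0,:2]
go(.025,0,.0367)
s=snapshot("side");im=cv2.resize(s[130:230,205:325],None,fx=6,fy=6,interpolation=2)
cv2.imwrite("pics/s4.png",im)
E
```

```text
t 4.1 tray [ 0.0208 -0.0008  0.0368] yawerr -0.4 inc [0.   0.01 0.07] turn -0.07 F [-1.3  2.5  5.6] gap 0.0
```

View pics/s4.png

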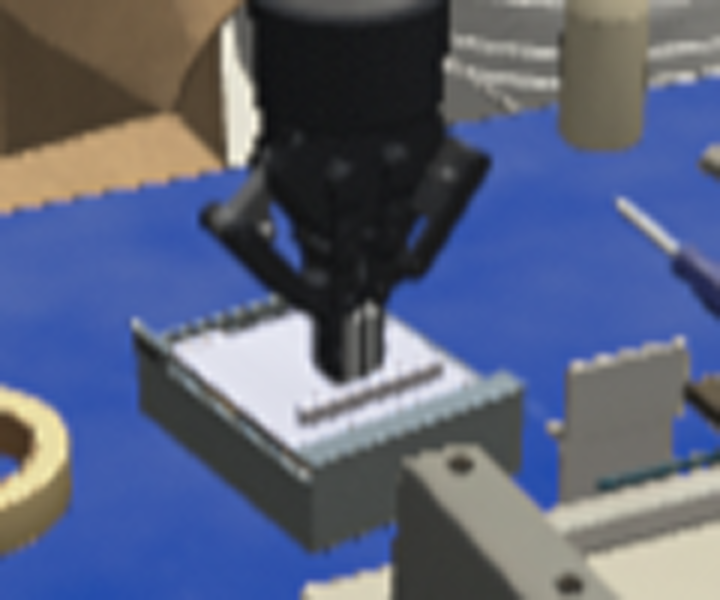

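The ridge has moved by about (+20,+17) px toward the lip, so the slide is partway. I'll keep going to the stop.

step_arm:
  increments: [0,0,0.06,0,1,0,0,0.1,0,1,0,0,0.14,0,1,0,0,0.17,0,1,0,0,0.17,0,1]

```text
t: 4.78
tcp_pos: [0.5612, 0.0207, 0.0364]
tool_rot: [0.454, 0.547, -0.453, 0.538]
force: [0.3, 22.8, 5.9]
finger_gap: -0.003
```

It has stopped against 23 N, with the fingers' front at tray x ≈ 36 mm, which matches slider 0.015. Next: relieve the push, then lift.

step_arm:
  increments: [0,0,0,0,1,-0.02,0,-0.02,0,1,-0.1,0,-0.04,0,1,-0.7,0,-0.1,0,1,-1.4,0,-0.2,0,1]

```text
t: 5.4
tcp_pos: [0.5586, 0.0313, 0.1203]
tool_rot: [0.454, 0.547, -0.455, 0.537]
force: [0.8, -0.2, 0.4]
finger_gap: 0.0
```

step_arm:
  increments: [-1,0,-1,0,1,-1.6,0,-2,0,1,-1.6,0,-2.5,0,1,-1.6,0,-2.5,0,1,-1.6,0,-2.5,0,1]

```text
t: 6.02
tcp_pos: [0.533, 0.1775, 0.2174]
tool_rot: [0.453, 0.548, -0.455, 0.537]
force: [-0.0, -0.8, -0.8]
finger_gap: -0.002
```

```bash
python3 - <<'E'
from h import *
P[:2]=tray2w(P,[.002,0,0])[0,:2]
go(0,0,.2)
a=[]
for n,(x,y) in {"side":(215,165),"scene":(190,180)}.items():
    s=snapshot(n);m=camera_model(n);c=cv2.resize(s[y:y+70,x:x+95],None,fx=6,fy=6,interpolation=2)[:300+120]
    for sl,col in((0,(0,0,255)),(.015,(0,255,0))):
        for u in proj(m,tray2w(P,[edge(.03,yy,sl,.081,.011) for yy in(-.035,.035)])): cv2.circle(c,tuple(int(v) for v in (u-[x,y]+.5)*6),3,col,1)
    a.append(c[:300] if 0 else c)
cv2.imwrite("pics/f.png",cv2.resize(np.vstack(a),None,fx=.7,fy=.7,interpolation=cv2.INTER_AREA))
E
```

```text
t 6.03 tray [-0.1344 -0.0004  0.2174] yawerr -0.6 inc [0.27 0.04 2.24] turn -0.12 F [-0.  -0.8 -0.8] gap -0.0
```

View pics/f.png

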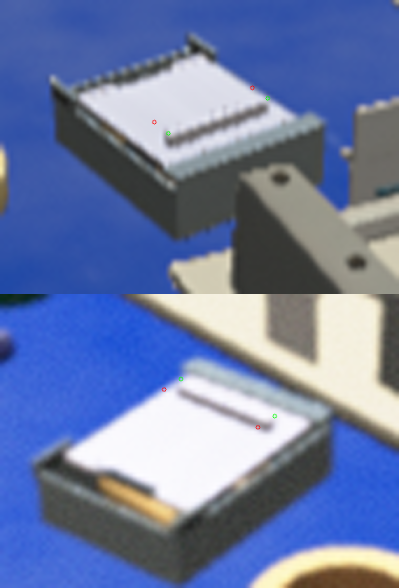

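In both views the cover lies flat with its edge under the lip. The ridge columns match the slider = 0.015 marks, and the row offset is the bias already seen in the fit. The robot is clear, so I'm handing in.

```bash
python3 -c "
from station import *
sign_off()"
```

```text
the job is handed in; nothing more can be done
```

The tray is closed and I've handed the job in. With the fingers shut, I pushed the cover down along its arc. I then held it down with about 6–8 N and slid it by its ridge to the slider stop. The arm then lifted clear and finished at about 6 s.

**Slide:** it stopped against about 23 N with the fingers' front at tray x ≈ 36 mm, which is where slider 0.015 should put the ridge.

**After release:** the pictures taken about 1 s after I let go show the cover flat, its free edge hidden beneath the lip, and no springing back. The force on the arm was about zero.

**Disagreement:** the ridge lines up sideways with the full-slide position in both cameras. It sits 2–3 pixels lower than projected; the tray fit had shown a similar offset of up to about 2 pixels.

**Not checked:** I did not measure the cover angle after release. I also did not compare the bystanders before and after. The padlock was never in the working area, and the only contact force I felt came from the cover.

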